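Wedge a two-part plaster mould shut with a mallet

ROBOT

A 6-joint arm with a two-finger parallel gripper is mounted at the origin on the work surface; the furniture and walls round the work are solid. World frame = base frame: x ahead of the robot, y to its left, z up, the work surface at z = 0. Lengths are in mm, angles in rad, forces in N, time in s.
With the tool pointing down it reaches from about 350 to 875 mm from the base axis. Payload 4.2 kg.
Tool frame: the origin (TCP) lies midway between the tips of the shut fingers; the grasp point (between the pads) lies 19 mm behind it (arm.tcp_to_grasp is the distance from the TCP to the grasp point, in mm); z points along the fingers, y is the line along which they close (so a half turn about z gives the same grasp; the last joint's range is limited). The gripper opens to 85 mm and grips with 20 to 120 N. Pads are 22 mm wide; open, the fingers measure 114 mm over their backs; the gripper's body (76 mm by 85 mm) begins 54 mm behind the grasp point. The pads swing forward as they close: fully open they stand 13 mm farther back than shut.
Start: joints at [1.476, 0.385, 0.008, 0, -1.194, -0.259], TCP at [216.508, 586.279, 231.312] pointing down, gripper open.
Joint ranges: [-3.14, 3.14], [-1.21, 2.06], [-1.07, 1.41], [-3.16, 2.05], [-2.99, -0.16], [-3.1, 3.1]. Speed limits (rad/s): [2.79, 2.79, 3.14, 3.14, 3.14, 3.14].

INTERFACE

Orientations are given as a unit quaternion [x, y, z, w].
In Python, from bench import arm gives the robot as it stands.
- The arm moves only by the tool arm_command, never from a script. Its argument "rows" is a list of rows, each a list of 2 entries, a list of its own where there are three numbers: the shift along the tool's x, y, z as a fraction of full scale, then the turn, a rotation vector about the tool's x, y, z as a fraction of full scale. In form: [[[x, y, z], [wx, wy, wz]], ...]. A call has 1 to 5 rows; each row is the pose to reach, as a shift and turn from the pose commanded when the call began, along the tool's axes at that moment, turning the shorter way round; what a row does not reach only later rows make up. Full scale, the value 1, is 0.25 m for a shift and 180 degrees for a turn. A row lasts 1/10 s, in which the tool goes at most 50 mm and 8.59 degrees, less where a joint would pass 70% of its speed; a pose out of reach is approached as far as the arm can. A call with a number of a shift or a turn outside -1 to 1 is refused whole. A call with a gripper value outside its range is refused whole. "grip" is the opening, from 0 (shut) to 1 (fully open), set as the call begins (left out, the last holds). The fingers move at their own pace and stop on an object; the grip force is fixed at half the most. Time passes only in rows, so rows that repeat a pose let the fingers close. It gives the time, the measured TCP pose, the force, the opening and the grip force at its end, in the units of the state.
- arm.read_state(): the state, without advancing time (a new reading comes with each control period).
- arm.get_image(name): name is "side" or "top"; returns (picture, depth): 384x512x3 uint8, blue, green, red; 384x512 float32, mm along the optical axis (not along the pixel's ray), 0 where there is no reading.
- arm.camera_info(name): a dict with "fx", "fy", "cx", "cy" (pixels), "extrinsics" (4x4, takes a point from camera to world coordinates). Camera axes: x right, y down, z forward; pixel columns grow to the right and rows downward; lengths in mm; the calibration is good to about 2 mm. A picture is of the moment at which its call begins. camera_info takes no time and is no camera call.
- arm.job_done(): hands the job in; it is judged then, once.
Trained networks look in the newest picture that a camera, given by its name, has taken for a name from the list of things; names that differ only in an ending like _2 or _b are one class to them, and where a whole thing is asked for, a point or a joint stands for the part that bears it (a point fixed in the world has none). Each returns a list of dicts, best first, with "score" (0 to 1); they miss things now and then, are a little off and sometimes report something else, mostly with a low value. They report only what shows in the picture. A call takes as long as a camera call. They do not tell look-alikes from the thing itself.
- arm.spot_in(camera, query): "position" ([column, row] in pixels, amid what is visible of it).
The state is a dict: "clock": time; "joints": joint angles; "joint_vel": joint speeds; "joint_efforts": joint torques, N m; "position": TCP position; "ee_rot": TCP orientation; "contact_force": force on the tool from outside, world axes, zero at the start; "wrist_torque": the same for the moment, N m; "gripper_width": finger opening in mm; "grasp_force": force on a finger pad.
Only numpy, scipy, OpenCV 4.12 (cv2) and the standard library are available. Lean on these libraries where they do the work, as an engineer would, in place of code of your own. Each camera call takes 0.05 s, during which the arm holds its last target. There are 200 camera calls.

TASK

Close the small two-part plaster mould in the wedge clamp: take the mallet by its shaft and, striking squarely with the flat of its head, drive the wedge in with several light, separate taps (at least three) until it goes no further and sits tight with the mould halves firmly pressed together, without shoving on once it has stopped. Then lay the mallet down on the bench clear of the clamp; touch the wedge, the jaw and the mould with nothing but the mallet on the wedge, and leave the other things where they are.

Things in the scene. Friction and masses are not known exactly. Their poses are not given: they have to be found in the camera images.
- mallet: mallet, black rubber head, wooden shaft, 0.42 kg, lying with its head away from the robot. Origin on its underside at mid-length; y along the shaft to the head, x along the head's own axis, z up. Round shaft from y = -135 to +70 mm, 28 mm thick and its centre 15 mm high at y = -97. Mass centre near y = 65 mm. To its right, from world y = -0.3 on, moulds stand up to 0.26 m high
- mallet_head (a point): centre of the mallet's head, at (0, 100, 31) mm in the mallet's frame: a cylinder of 62 mm diameter and 90 mm length along the mallet's x, with flat striking faces at x = -45 and +45 mm, both alike. Its centre is 31 mm above the bench when the mallet lies
- mallet_grip (a point): axis of the shaft close to the head, at (0, 50, 26) mm in the mallet's frame; the shaft is 22 mm thick here. Held much further from the head, the mallet twists in the fingers when it strikes
- wedge: beech wedge standing loosely in the channel between fence and jaw: 95 mm long, 34 mm high, 22 mm thick at the struck end, 4 mm at the other. Origin halfway along and up its plain side at the fence. x up; y back to the thick end (at y = +47.5 mm); z to the jaw. Driven along its -y (clamp's +y), it goes 12 to 28 mm until tight; friction keeps it there
- wedge_butt (a point): centre of the wedge's thick end, the face to strike (22 wide, 34 mm high). While the wedge is loose it follows the mallet, several mm a tap, against under 10 N; once tight it moves under 1 mm a tap and the force rises at once. Where it gets tight cannot be read off the poses: the back stop sits elsewhere each time
- clamp: wedge clamp fixed on the bench: wooden bed, 16 mm high, from x = -105 to +95 and y = -30 to +98 mm about the origin (z = 0 on the bench). x from the fence over wedge, jaw and mould to the back stop (62 mm high), away from the robot; y the way the wedge is driven (to the left). Even when tight the thick end sticks out at least 3 mm past the bed's edge, y = -30
- fence_top (a point): middle of the top of the fence, a wooden bar fixed on the near side of the bed: x = -100 to -78, y = -26 to +55 mm in the clamp's frame, top 50 mm above the bench (screw heads 54 mm)
- jaw: wooden jaw with a slanted face to the wedge, top 57 mm above the bench. Slides only along the clamp's x, a few mm, no spring. Its origin lies on the clamp's origin when its travel is 0; larger x presses the mould shut
- near_half: plaster mould half next to the jaw, 30 x 104 x 64 mm (x, y, z; axes as the clamp's), origin at the centre of its underside, standing on the bed, 0.33 kg, loose
- far_half: the other plaster mould half, of the same size, between the near half and the back stop; at the start there is a gap of about 1 mm between the halves
- spare_wedge: another wooden wedge like the one in the clamp, lying on the bench to the left; not needed
- plug: small white plaster plug, 38 mm, on the bench; not needed
- size_jar: jar with amber contents and white lid, 66 mm wide, 105 mm high; not needed
- spotted_mug: white spotted mug, 78 mm wide, 93 mm high; not needed
Not all that is in view belongs to the job. What is shaped like the near_half but purple is not meant.

How it is judged (in metres and radians):
On the way, in this order (a step that is already met when the one before it is completed fails the run):
1. a first tap of the mallet on the wedge (contact force between mallet and wedge above 1 N).
2. the mallet is drawn back off the wedge (contact force between mallet and wedge below 0.05 N), for 0.2 s.
3. a second, separate tap (contact force between mallet and wedge above 1 N).
4. the mallet is drawn back off the wedge (contact force between mallet and wedge below 0.05 N), for 0.2 s.
5. a third, separate tap (contact force between mallet and wedge above 1 N).
At the end, for the whole second after the job is handed in: the wedge is tight: it presses on the jaw, and the mould halves on each other, with more than 8 N; it has not ridden up more than 6 mm; the mallet lies flat and still on the bench (head centre lower than 45 mm), touching neither clamp nor wedge (contact force between wedge and jaw above 8 N and contact force between near_half and far_half above 8 N and z of wedge in the frame of clamp below 0.039 m and height (world z) of mallet_head below 0.045 m and angle between mallet's own y axis and vertical above 1.35 rad and linear speed of mallet below 0.02 m/s and contact force between mallet and clamp below 0.05 N and contact force between mallet and wedge below 0.05 N).
It fails at once if the wedge is struck too hard (over 120 N between mallet and wedge) (contact force between mallet and wedge above 120 N).
It fails at once if the mallet presses on the wedge askew (its head more than 0.25 rad off the wedge's line: struck crookedly, or pushed on after the wedge has stopped until the mallet twists in the hand) (contact force between mallet and wedge above 2 N and angle between the x axis of mallet and the y axis of clamp, either way round above 0.25 rad).
It fails at once if the gripper or arm touches the wedge, the jaw or the mould (contact force between any of the fingers, the arm and wedge above 0.5 N or contact force between any of the fingers, the arm and jaw above 0.5 N or contact force between any of the fingers, the arm and near_half above 0.5 N or contact force between any of the fingers, the arm and far_half above 0.5 N).
It fails at once if the mallet strikes the mould (contact force between mallet and near_half above 1 N or contact force between mallet and far_half above 1 N).
It fails at once if a bystander is moved by more than 30 mm (distance of any of spare_wedge, plug, size_jar, spotted_mug from where it was at the start of the episode above 0.03 m).
It also fails if it takes over 54 s, if anything falls off the work surface, if the arm or the gripper's body presses on something with over 40 N, if the wrist force passes 120 N, or if a joint passes its speed limit or range.

## Working session

There is one attempt and no reset: what is moved stays moved. The work goes in short steps, Python scripts to look and compute and a tool call to move; the robot and the scene stay as the last step left them, time stands still between calls to the robot, and variables do not carry over. Pictures are saved under pics/ and viewed, at most 10 in all, crops included, and the job is handed in when it is done.

Besides the shell and the picture viewer there is one more tool, called after ">>>" as a command line: name --argument value ..., lists and objects as JSON in quotes. arm_command: Moves the arm, as the interface text tells. Shift numbers are shares of 0.25 m and turn numbers shares of 180 degrees, none past 1 either way. Its arguments: {"type":"object","properties":{"rows":{"type":"array","items":{"type":"array"}},"grip":{"type":"number"}},"required":["rows"]}

```bash
mkdir -p pics; cat > h.py <<'E'
import numpy as np, cv2
from bench import arm
from scipy.spatial.transform import Rotation as R
def cloud(name):
    im,d=arm.get_image(name); c=arm.camera_info(name)
    v,u=np.mgrid[:384,:512]
    P=np.stack([(u-c['cx'])/c['fx']*d,(v-c['cy'])/c['fy']*d,d,np.ones_like(d)],-1)@np.array(c['extrinsics']).T
    P=P[...,:3].copy(); P[d==0]=np.nan
    return im,P
E
python3 - <<'E'
from h import *
s=arm.read_state(); print(s)
ims=[]
for n in('side','top'):
    im,P=cloud(n); np.save(n+'.npy',P); cv2.imwrite(f'pics/{n}0.png',im)
    print(n,np.round(arm.camera_info(n)['extrinsics'],2).tolist())
    for q in ['mallet','mallet_head','mallet_grip','wedge','wedge_butt','fence_top','jaw','near_half','far_half']:
        for r in arm.spot_in(n,q)[:2]:
            u,v=np.round(r['position']).astype(int); print(n,q,round(r['score'],2),u,v,np.round(P[v,u]))
E
```

```text
{'clock': 0.0, 'joints': array([ 1.47558701e+00,  3.85553733e-01,  6.60215613e-03, -4.75930220e-04,
       -1.19399184e+00, -2.58587828e-01]), 'joint_vel': array([ 0.00075403, -0.00036532,  0.00122744, -0.00172782,  0.0006439 ,
        0.00105391]), 'joint_efforts': array([ 2.91123879e-04, -3.92287660e+01,  1.88403583e+01,  4.18617949e+00,
       -4.66548168e-03,  2.44851073e-06]), 'position': array([216.3314615 , 585.73760337, 230.21744591]), 'ee_rot': array([ 9.84378162e-01, -1.76063719e-01, -1.32839264e-04,  1.08801476e-03]), 'contact_force': array([ 0.36765517, -0.73159291,  0.85635243]), 'wrist_torque': array([-0.02587242,  0.01318053,  0.05708506]), 'grasp_force': 0.0, 'gripper_width': 85.59562732438067}
side [[-0.09, 0.68, -0.73, 1321.99], [1.0, 0.07, -0.06, 64.23], [0.01, -0.73, -0.68, 779.3], [0.0, 0.0, 0.0, 1.0]]
side mallet 0.96 214 181 [ 518. -122.   57.]
side mallet_head 0.97 213 183 [ 525. -123.   56.]
side mallet_grip 0.64 213 183 [ 525. -123.   56.]
side wedge 0.48 286 198 [549.  73.  43.]
side wedge_butt 0.66 285 198 [550.  71.  44.]
side wedge_butt 0.64 160 225 [ 651. -240.   14.]
side fence_top 0.92 312 247 [684. 144.  15.]
side near_half 0.86 314 199 [575. 143.  72.]
side near_half 0.58 290 289 [829.  94.  46.]
side far_half 0.64 318 210 [620. 152.  79.]
top [[-0.0, -0.98, 0.21, 347.23], [-1.0, 0.0, -0.0, -6.65], [0.0, -0.21, -0.98, 1157.24], [0.0, 0.0, 0.0, 1.0]]
top mallet 0.59 219 209 [529.  82.  52.]
top mallet 0.56 306 225 [ 487. -144.   49.]
top mallet_head 0.94 309 227 [ 483. -153.   39.]
top mallet_grip 0.76 307 234 [ 469. -152.    1.]
top wedge 0.59 220 210 [528.  80.  43.]
top wedge_butt 0.67 218 209 [530.  85.  48.]
top fence_top 0.86 194 202 [547. 146.  60.]
top jaw 0.93 199 202 [547. 134.  57.]
top near_half 0.76 194 193 [566. 144.  81.]
top near_half 0.68 215 109 [803.  96.  61.]
```

View pics/top0.png

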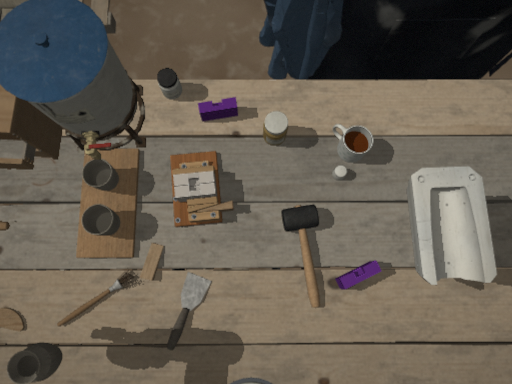

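View pics/side0.png

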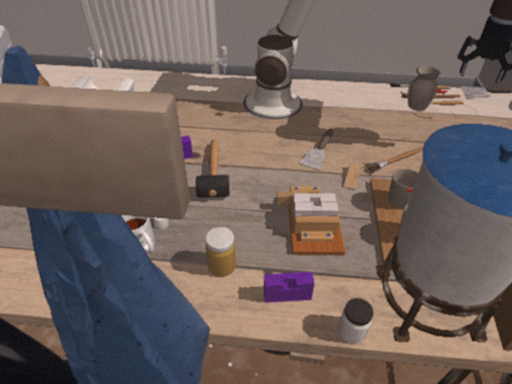

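The top view shows the clamp at about (172–220, 152–226), with the wedge butt sticking out to the right at about (232, 206). The mallet head is at about (300, 217) and its shaft runs to (314, 303). The side view shows the same layout, with purple look-alikes elsewhere.

```bash
python3 - <<'E'
from h import *
acc=[]
for i in range(4):
    im,P=cloud('top'); acc.append(P)
P=np.nanmedian(acc,0); np.save('top.npy',P)
a=cv2.resize(im[140:240,160:260],(500,500),interpolation=cv2.INTER_CUBIC)
b=cv2.resize(im[200:310,270:330],(300,550),interpolation=cv2.INTER_CUBIC)[:500]
cv2.imwrite('pics/crop.png',np.hstack([a,b]))
def reg(u0,u1,v0,v1): return P[v0:v1,u0:u1].reshape(-1,3)
# mallet
Q=reg(275,330,200,312); Q=Q[(Q[:,2]>9)&(Q[:,2]<80)]
H=Q[(Q[:,0]>470)]; S=Q[(Q[:,0]<445)]
print('head rect',cv2.minAreaRect(H[H[:,2]>35][:,:2].astype(np.float32)),len(H),np.percentile(H[:,2],[50,95]))
print('shaft',cv2.minAreaRect(S[:,:2].astype(np.float32)),len(S),np.percentile(S[:,2],[50,95]))
print(cv2.fitLine(S[:,:2].astype(np.float32),cv2.DIST_HUBER,0,.01,.01).ravel())
# clamp
Q=reg(160,240,140,235); Q=Q[(Q[:,2]>9)&(Q[:,2]<100)]
print('clamp rect',cv2.minAreaRect(Q[:,:2].astype(np.float32)))
B=Q[(Q[:,2]<25)];print('bed',cv2.minAreaRect(B[:,:2].astype(np.float32)),np.median(B[:,2]))
M=Q[(Q[:,2]>68)];print('mould',cv2.minAreaRect(M[:,:2].astype(np.float32)),np.median(M[:,2]))
W=Q[Q[:,1]<Q[:,1].min()+22];print('wedgeend',np.round(W).tolist())
t=reg(240,260,220,260);print('table z',np.nanmedian(t[:,2]))
E
```

```text
head rect ((505.57757568359375, -129.59754943847656), (72.42871856689453, 89.96837615966797), 9.299209594726562) 854 [57.09261853 62.51315817]
shaft ((362.52288818359375, -152.5191650390625), (170.0910186767578, 27.68793487548828), 9.967242240905762) 665 [29.64245079 36.07669139]
[ 9.8665255e-01  1.6283974e-01  3.6097620e+02 -1.5186560e+02]
clamp rect ((595.2631225585938, 134.11880493164062), (199.8993682861328, 161.48663330078125), 5.723239421844482)
bed ((595.249267578125, 134.25701904296875), (199.8993682861328, 161.2088623046875), 5.723239421844482) 16.5604168786806
mould ((589.9884643554688, 145.77992248535156), (62.293575286865234, 104.5154037475586), 5.879677772521973) 80.6152416280911
wedgeend [[551.0, 53.0, 51.0], [551.0, 51.0, 52.0], [548.0, 64.0, 49.0], [548.0, 61.0, 50.0], [548.0, 59.0, 50.0], [549.0, 56.0, 48.0], [548.0, 53.0, 51.0], [548.0, 51.0, 51.0], [548.0, 48.0, 49.0], [545.0, 66.0, 52.0], [545.0, 64.0, 50.0], [545.0, 61.0, 52.0], [545.0, 59.0, 52.0], [545.0, 56.0, 51.0], [545.0, 53.0, 51.0], [545.0, 51.0, 50.0], [546.0, 48.0, 48.0], [543.0, 66.0, 51.0], [543.0, 64
[... 557 characters left out ...]
[535.0, 58.0, 51.0], [534.0, 56.0, 52.0], [535.0, 53.0, 51.0], [535.0, 51.0, 52.0], [535.0, 48.0, 49.0], [532.0, 66.0, 51.0], [532.0, 64.0, 53.0], [532.0, 61.0, 51.0], [532.0, 58.0, 52.0], [532.0, 56.0, 50.0], [532.0, 53.0, 51.0], [532.0, 51.0, 50.0], [532.0, 48.0, 50.0], [529.0, 66.0, 51.0], [530.0, 64.0, 49.0], [530.0, 61.0, 49.0], [530.0, 59.0, 48.0], [530.0, 56.0, 49.0], [530.0, 54.0, 45.0], [530.0, 51.0, 44.0], [531.0, 48.0, 43.0], [529.0, 67.0, 38.0], [529.0, 65.0, 35.0], [529.0, 62.0, 35.0], [530.0, 60.0, 32.0], [530.0, 57.0, 31.0], [531.0, 55.0, 27.0], [531.0, 52.0, 26.0], [531.0, 49.0, 26.0], [532.0, 47.0, 19.0], [529.0, 68.0, 21.0], [529.0, 66.0, 18.0]]
table z -0.17051774546462184
```

View pics/crop.png

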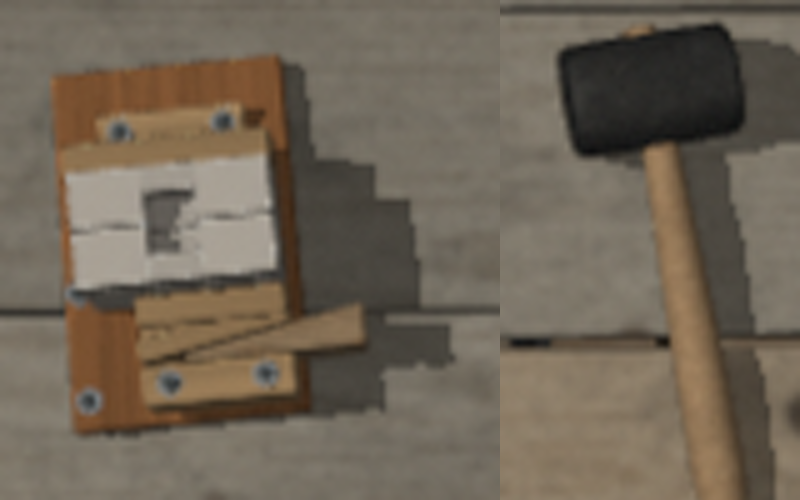

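```bash
cat >> h.py <<'E'
def pix(name,uv,z):
    c=arm.camera_info(name);T=np.array(c['extrinsics'])
    d=T[:3,:3]@np.array([(uv[0]-c['cx'])/c['fx'],(uv[1]-c['cy'])/c['fy'],1]);o=T[:3,3]
    return o+d*(z-o[2])/d[2]
def Rt(yaw): # tool down, tool x at yaw (deg)
    x=np.array([np.cos(np.radians(yaw)),np.sin(np.radians(yaw)),0]);z=np.array([0,0,-1.])
    return R.from_matrix(np.c_[x,np.cross(z,x),z])
def goto(p,yaw):
    s=arm.read_state(); r=R.from_quat(s['ee_rot'])
    print('shift',np.round(r.inv().apply(np.array(p)-s['position'])/250,3),'turn',np.round((r.inv()*Rt(yaw)).as_rotvec()/np.pi,4))
E
python3 - <<'E'
from h import *
print('head top cam',pix('top',(300,218),31))
P=np.load('top.npy')
Q=P[200:312,275:330].reshape(-1,3); Q=Q[(Q[:,2]>9)&(Q[:,2]<80)]
a=np.radians(9.3);m=np.array([np.cos(a),np.sin(a)]);n=np.array([np.sin(a),-np.cos(a)])
s=Q[:,:2]@m;t=Q[:,:2]@n
for k in range(int(s.min()),int(s.max())+1,8):
    w=(s>=k)&(s<k+8)
    if w.any(): print(k,round(t[w].min()),round(t[w].max()),round(np.percentile(Q[w,2],90)))
Ps=np.load('side.npy');Q=Ps[130:205,185:240].reshape(-1,3); Q=Q[(Q[:,2]>9)&(Q[:,2]<80)&(Q[:,1]>-220)&(Q[:,1]<-70)];s=Q[:,:2]@m;t=Q[:,:2]@n
print('side head')
for k in range(int(s.min()),int(s.max())+1,8):
    w=(s>=k)&(s<k+8)
    if w.any(): print(k,round(t[w].min()),round(t[w].max()),round(np.percentile(Q[w,2],90)))
goto((455,-136,231),9.3)
E
```

```text
head top cam [ 508.04500995 -131.19139705   31.        ]
248 199 220 24
256 198 221 26
264 197 222 27
272 196 221 30
280 196 223 30
288 196 222 30
296 196 223 31
304 196 222 32
312 197 223 31
320 196 223 33
328 197 221 33
336 197 223 33
344 197 223 34
352 197 221 35
360 198 222 35
368 197 221 36
376 198 222 36
384 198 221 36
392 198 220 37
400 200 221 38
408 199 220 37
416 200 219 39
424 199 220 39
432 200 220 39
440 199 218 39
448 166 253 48
456 165 253 57
464 165 254 61
472 165 253 63
480 165 255 63
488 165 254 62
496 165 254 58
504 165 253 50
512 201 217 44
side head
248 203 215 21
256 199 218 23
264 196 218 26
272 196 218 26
280 196 221 27
288 196 214 29
296 196 221 29
304 196 274 30
312 196 274 51
320 196 220 32
328 196 220 31
336 196 216 31
344 196 219 32
352 196 219 33
360 196 219 34
368 196 219 33
376 198 219 33
384 198 219 34
392 198 218 35
400 198 218 35
408 198 218 35
416 198 218 36
424 198 218 36
432 200 218 37
440 209 214 38
456 194 207 54
464 164 248 58
472 164 253 61
480 164 252 61
488 164 252 60
496 164 253 57
504 165 254 50
512 165 248 40
shift [1.896e+00 2.380e+00 1.000e-03] turn [ 0.     -0.     -0.1643]
```

>>> arm_command --rows '[[[0.475, 0.595, 0], [0, 0, 0]], [[0.475, 0.595, 0], [0, 0, 0]], [[0.475, 0.595, 0], [0, 0, 0]], [[0.475, 0.595, 0], [0, 0, 0]]]' --grip 1

```text
clock: 1.6
position: [276.7, 403.1, 231.4]
ee_rot: [0.984, -0.176, -0.0, 0.0]
contact_force: [0.9, 0.1, -0.7]
gripper_width: 85.1
grasp_force: 0.0
```

>>> arm_command --rows '[[[0.475, 0.595, 0], [0, 0, 0]], [[0.475, 0.595, 0], [0, 0, 0]], [[0.475, 0.595, 0], [0, 0, 0]], [[0.475, 0.595, 0], [0, 0, 0]], [[0.475, 0.595, 0], [0, 0, 0]]]'

```text
clock: 2.1
position: [336.4, 221.1, 231.6]
ee_rot: [0.984, -0.178, -0.0, -0.0]
contact_force: [-0.1, -0.0, -0.5]
gripper_width: 85.5
grasp_force: 0.0
```

>>> arm_command --rows '[[[0.475, 0.595, 0], [0, 0, 0]], [[0.475, 0.595, 0], [0, 0, 0]], [[0.475, 0.595, 0], [0, 0, 0]], [[0.475, 0.595, 0], [0, 0, 0]], [[0.475, 0.595, 0], [0, 0, 0]]]'

```text
clock: 2.6
position: [396.9, 41.3, 231.4]
ee_rot: [0.984, -0.179, 0.0, 0.0]
contact_force: [0.1, 0.3, 0.2]
gripper_width: 85.3
grasp_force: 0.0
```

>>> arm_command --rows '[[[0.475, 0.595, 0], [0, 0, -0.164]], [[0.475, 0.595, 0], [0, 0, -0.164]], [[0.475, 0.595, 0], [0, 0, -0.164]], [[0.475, 0.595, 0], [0, 0, -0.164]], [[0.475, 0.595, 0], [0, 0, -0.164]]]'

```text
clock: 3.1
position: [457.2, -137.3, 231.4]
ee_rot: [0.997, 0.082, 0.0, 0.0]
contact_force: [0.2, 0.5, -0.6]
gripper_width: 85.3
grasp_force: 0.0
```

```bash
python3 -c "
from h import *
s=arm.read_state();print(s['clock'],s['joints'],s['position'],s['contact_force'])
goto((457.5,-137,7),9.3)"
```

```text
3.1 [ 4.96860937e-02  1.30973878e-01 -3.40511803e-01  1.66222510e-04
 -1.09850387e+00  1.68586459e+00] [ 457.19097395 -137.30682724  231.39956051] [ 0.2326187   0.54734547 -0.57386467]
shift [ 0.001 -0.001  0.898] turn [ 0.0001 -0.0002  0.0008]
```

>>> arm_command --rows '[[[0, 0, 0.2], [0, 0, 0]], [[0, 0, 0.4], [0, 0, 0]], [[0, 0, 0.6], [0, 0, 0]], [[0, 0, 0.75], [0, 0, 0]], [[0, 0, 0.85], [0, 0, 0]]]'

```text
clock: 3.6
position: [455.1, -135.4, 16.1]
ee_rot: [0.997, 0.081, -0.002, -0.0]
contact_force: [-0.9, -0.3, -0.1]
gripper_width: 85.7
grasp_force: 0.0
```

>>> arm_command --rows '[[[0, 0, 0.044], [0, 0, 0]], [[0, 0, 0.044], [0, 0, 0]], [[0, 0, 0.044], [0, 0, 0]]]'

```text
clock: 3.9
position: [457.3, -136.0, 8.7]
ee_rot: [0.997, 0.081, 0.001, 0.0]
contact_force: [0.1, -0.1, 1.0]
gripper_width: 85.3
grasp_force: 0.0
```

>>> arm_command --rows '[[[0, 0, 0], [0, 0, 0]], [[0, 0, 0], [0, 0, 0]], [[0, 0, 0], [0, 0, 0]], [[0, 0, 0], [0, 0, 0]], [[0, 0, 0], [0, 0, 0]]]' --grip 0

```text
clock: 4.4
position: [456.4, -136.7, 8.7]
ee_rot: [0.997, 0.08, 0.001, 0.0]
contact_force: [-1.6, -2.1, 5.3]
gripper_width: 21.7
grasp_force: 58.4
```

>>> arm_command --rows '[[[0, 0, 0], [0, 0, 0]], [[0, 0, 0], [0, 0, 0]], [[0, 0, 0], [0, 0, 0]], [[0, 0, 0], [0, 0, 0]], [[0, 0, 0], [0, 0, 0]]]'

```text
clock: 4.9
position: [456.4, -136.7, 8.7]
ee_rot: [0.997, 0.08, 0.001, 0.0]
contact_force: [-0.6, -0.5, 5.0]
gripper_width: 21.8
grasp_force: 58.4
```

>>> arm_command --rows '[[[0, 0, -0.06], [0, 0, 0]], [[0, 0, -0.16], [0, 0, 0]], [[0, 0, -0.16], [0, 0, 0]]]'

```text
clock: 5.2
position: [457.4, -136.5, 49.7]
ee_rot: [0.997, 0.081, 0.002, 0.0]
contact_force: [1.5, 0.2, -5.4]
gripper_width: 21.7
grasp_force: 59.3
```

```bash
python3 -c "
from h import *
s=arm.read_state();print(s['position'],s['contact_force'],s['wrist_torque'])
goto((497.6,-27.6,48),5.7)"
```

```text
[ 457.39862317 -136.50076507   49.65682721] [ 1.50263167  0.23528163 -5.35378573] [-0.01916539 -0.09238851 -0.03544516]
shift [ 0.229 -0.404  0.007] turn [ 0.0002 -0.0015  0.0198]
```

>>> arm_command --rows '[[[0.06, -0.1, 0], [0, 0, 0.01]], [[0.12, -0.2, 0], [0, 0, 0.02]], [[0.18, -0.3, 0], [0, 0, 0.02]], [[0.22, -0.38, 0], [0, 0, 0.02]], [[0.23, -0.404, 0], [0, 0, 0.02]]]'

```text
clock: 5.7
position: [496.4, -25.9, 46.4]
ee_rot: [0.999, 0.05, -0.001, -0.0]
contact_force: [-0.1, -1.2, -5.0]
gripper_width: 21.6
grasp_force: 59.6
```

>>> arm_command --rows '[[[0, 0, 0], [0, 0, 0]], [[0, 0, 0], [0, 0, 0]]]'

```text
clock: 5.9
position: [495.2, -28.1, 46.9]
ee_rot: [0.999, 0.049, -0.001, 0.0]
contact_force: [0.2, -0.7, -5.4]
gripper_width: 22.0
grasp_force: 59.6
```

```bash
cat > look.py <<'E'
from h import *
import sys
s=arm.read_state();print(s['position'],s['ee_rot'],s['contact_force'],s['wrist_torque'])
acc=[]
for i in range(3): im,P=cloud('top'); acc.append(P)
P=np.nanmedian(acc,0)
im2,P2=cloud('side')
cv2.imwrite(f'pics/{sys.argv[1]}.png',np.hstack([cv2.resize(im[150:270,170:310],(420,360),interpolation=cv2.INTER_CUBIC),cv2.resize(im2[130:250,200:320],(360,360),interpolation=cv2.INTER_CUBIC)]))
yaw=np.radians(5.7);c=np.array([np.cos(yaw),np.sin(yaw)]);d=np.array([-c[1],c[0]]);O=np.array([602,117.5])
for nm,X in(('top',P),('side',P2)):
    Q=X.reshape(-1,3);x=(Q[:,:2]-O)@c;y=(Q[:,:2]-O)@d
    # clamp-frame: head pts
    w=(x>-140)&(x<-20)&(y<-66)&(y>-260)&(Q[:,2]>8)&(Q[:,2]<105)
    cols=x[w]
    for k in range(-136,-20,8):
        e=w&(x>=k)&(x<k+8)
        if e.sum()>3: print(nm,k,'y',round(y[e].min(),1),round(y[e].max(),1),'z90',round(np.percentile(Q[e,2],95),1))
    e=(x>-85)&(x<-50)&(y>-75)&(y<-35)&(Q[:,2]>25)&(Q[:,2]<56)
    if e.sum(): print('wedge x',x[e].min(),x[e].max(),'y',y[e].min(),'z',np.median(Q[e,2]))
E
python3 look.py pre1
```

```text
[495.16887537 -28.13410691  46.88692297] [ 9.98803565e-01  4.88842078e-02 -1.32531861e-03  1.29164465e-04] [ 0.15821541 -0.71058614 -5.35978165] [-0.01689712  0.08825679 -0.03284402]
side -136 y -170.5 -99.0 z90 103.0
side -128 y -170.5 -93.9 z90 103.5
side -120 y -164.9 -99.3 z90 101.8
side -112 y -177.7 -86.3 z90 103.5
side -88 y -177.2 -109.8 z90 95.0
side -80 y -176.5 -89.5 z90 98.5
side -72 y -176.2 -89.5 z90 99.8
side -64 y -176.0 -89.8 z90 100.3
side -56 y -175.9 -89.8 z90 97.8
side -48 y -176.7 -89.1 z90 93.0
side -40 y -176.2 -89.3 z90 84.5
side -32 y -140.3 -125.1 z90 77.5
wedge x -76.19709944999349 -52.377854908685904 y -62.478486128122825 z 46.00076275087599
```

View pics/pre1.png

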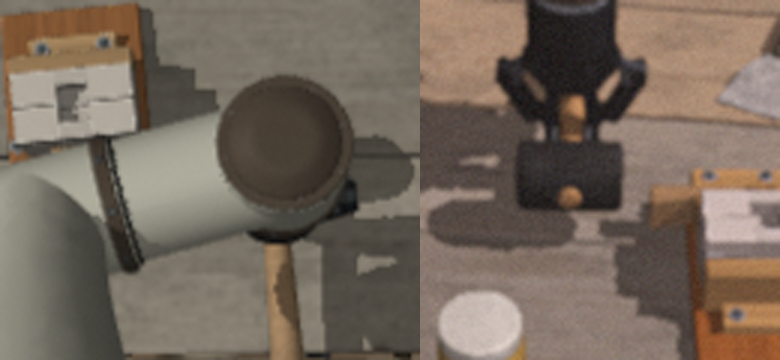

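The side view shows the mallet level and squared to the clamp, with its head centre at clamp x≈-65, matching the wedge butt. The gap to the butt is about 27 mm. Next I lower the mallet and approach.

>>> arm_command --rows '[[[0, 0, 0.07], [0, 0, 0]], [[0, 0, 0.12], [0, 0, 0]], [[0, 0, 0.141], [0, 0, 0]], [[0, 0, 0.141], [0, 0, 0]], [[0, 0, 0.141], [0, 0, 0]]]'

```text
clock: 6.6
position: [496.9, -27.7, 13.0]
ee_rot: [0.999, 0.049, 0.0, 0.0]
contact_force: [-0.1, -0.5, -4.3]
gripper_width: 22.0
grasp_force: 59.6
```

>>> arm_command --rows '[[[0, -0.03, 0], [0, 0, 0]], [[0, -0.06, 0], [0, 0, 0]], [[0, -0.08, 0], [0, 0, 0]], [[0, -0.08, 0], [0, 0, 0]]]'

```text
clock: 7.0
position: [494.7, -6.6, 12.9]
ee_rot: [0.999, 0.05, 0.0, -0.0]
contact_force: [0.1, 0.7, -4.5]
gripper_width: 21.4
grasp_force: 59.6
```

```bash
python3 look.py pre2 | grep -v z90.*10[0-9]; python3 -c "
from h import *
im=arm.get_image('side')[0];cv2.imwrite('pics/pre2b.png',cv2.resize(im[150:230,210:330],(720,480),interpolation=cv2.INTER_CUBIC))"
```

```text
[494.68726022  -6.60995633  12.87826153] [ 9.98745531e-01  5.00721616e-02  3.66191698e-04 -9.35530960e-05] [ 0.05423016  0.74076258 -4.5081719 ] [-0.00281239  0.11689612  0.01835121]
side -136 y -152.3 -69.3 z90 82.6
side -128 y -175.6 -67.1 z90 87.7
side -88 y -149.1 -101.5 z90 59.4
side -80 y -154.2 -67.6 z90 62.5
side -72 y -156.5 -67.7 z90 64.8
side -64 y -156.4 -68.0 z90 65.5
side -56 y -156.2 -68.4 z90 63.4
side -48 y -156.7 -67.7 z90 59.1
side -40 y -156.4 -67.6 z90 49.6
side -32 y -119.9 -104.3 z90 43.7
wedge x -76.64581271105538 -50.93846627912154 y -62.54916187481918 z 45.07393760626701
```

View pics/pre2b.png

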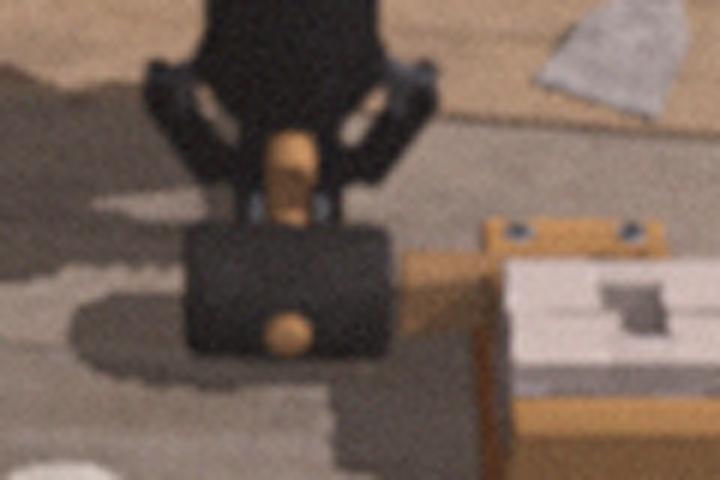

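The mallet face is about 5 mm in front of the wedge butt, square and centred. First tap.

>>> arm_command --rows '[[[0, -0.012, 0], [0, 0, 0]], [[0, -0.02, 0], [0, 0, 0]], [[0, -0.028, 0], [0, 0, 0]], [[0, -0.036, 0], [0, 0, 0]], [[0, -0.044, 0], [0, 0, 0]]]'

```text
clock: 7.75
position: [493.2, 3.4, 12.5]
ee_rot: [0.999, 0.049, -0.0, 0.0]
contact_force: [0.4, -1.6, -4.8]
gripper_width: 21.7
grasp_force: 59.8
```

>>> arm_command --rows '[[[0, 0.02, 0], [0, 0, 0]], [[0, 0.024, 0], [0, 0, 0]], [[0, 0.024, 0], [0, 0, 0]], [[0, 0.024, 0], [0, 0, 0]]]'

```text
clock: 8.15
position: [494.1, -2.8, 12.6]
ee_rot: [0.999, 0.049, 0.0, -0.0]
contact_force: [-0.2, -0.1, -3.7]
gripper_width: 21.3
grasp_force: 59.6
```

```bash
python3 look.py t1 | grep -E "wedge|^side -[4567]|\["
```

```text
[494.08388598  -2.7719232   12.57868938] [ 9.98793046e-01  4.91166529e-02  6.96081028e-05 -1.80944449e-05] [-0.16052426 -0.07284624 -3.72155791] [-0.02316557  0.03942574 -0.02907195]
side -72 y -151.4 -67.8 z90 64.7
side -64 y -151.1 -68.2 z90 65.6
side -56 y -151.1 -68.4 z90 62.6
side -48 y -151.3 -67.1 z90 59.1
side -40 y -151.1 -67.3 z90 49.8
wedge x -76.65400635201101 -51.32295117832083 y -62.9633260570185 z 46.16039694215789
```

```bash
cat > butt.py <<'E'
from h import *
yaw=np.radians(5.7);c=np.array([np.cos(yaw),np.sin(yaw)]);d=np.array([-c[1],c[0]]);O=np.array([602,117.5])
im,P=cloud('side')
Q=P.reshape(-1,3);x=(Q[:,:2]-O)@c;y=(Q[:,:2]-O)@d
w=(x>-80)&(x<-56)&(y>-72)&(y<-25)&(Q[:,2]>20)
h=(y>-180)&(y<-40)&(x>-75)&(x<-50)&(Q[:,2]>53)&(Q[:,2]<70)
for k in range(-72,-30,2):
    e=w&(y>=k)&(y<k+2); print(k,e.sum(),np.round(Q[e,2].max() if e.any() else 0),end=' | ')
print('\nhead',y[h].min(),y[h].max())
s=arm.read_state();print(s['clock'],'tcp clampy',(s['position'][:2]-O)@d,s['contact_force'])
E
python3 butt.py
```

```text
-72 4 65.0 | -70 4 64.0 | -68 2 61.0 | -66 6 63.0 | -64 5 61.0 | -62 0 0 | -60 0 0 | -58 0 0 | -56 10 51.0 | -54 2 50.0 | -52 6 50.0 | -50 8 50.0 | -48 8 50.0 | -46 6 51.0 | -44 7 49.0 | -42 11 50.0 | -40 10 51.0 | -38 5 49.0 | -36 9 50.0 | -34 12 50.0 | -32 9 50.0 | 
head -151.3728567996091 -62.563558058261805
8.4 tcp clampy -108.76896212308021 [-0.44905887  0.46129672 -4.15178582]
```

>>> arm_command --rows '[[[0, -0.018, 0], [0, 0, 0]], [[0, -0.026, 0], [0, 0, 0]], [[0, -0.034, 0], [0, 0, 0]], [[0, -0.042, 0], [0, 0, 0]], [[0, -0.046, 0], [0, 0, 0]]]'

```text
clock: 8.9
position: [492.8, 8.9, 12.6]
ee_rot: [0.999, 0.049, -0.0, 0.0]
contact_force: [0.5, -1.7, -4.4]
gripper_width: 21.6
grasp_force: 59.8
```

>>> arm_command --rows '[[[0, 0.02, 0], [0, 0, 0]], [[0, 0.024, 0], [0, 0, 0]], [[0, 0.024, 0], [0, 0, 0]], [[0, 0.024, 0], [0, 0, 0]]]'

```text
clock: 9.3
position: [493.5, 2.8, 12.5]
ee_rot: [0.999, 0.049, 0.0, -0.0]
contact_force: [-0.6, 0.4, -3.7]
gripper_width: 21.6
grasp_force: 59.6
```

```bash
python3 butt.py
```

```text
-72 5 64.0 | -70 3 65.0 | -68 3 62.0 | -66 5 63.0 | -64 6 65.0 | -62 3 63.0 | -60 2 62.0 | -58 4 62.0 | -56 0 0 | -54 0 0 | -52 5 27.0 | -50 9 50.0 | -48 4 50.0 | -46 3 49.0 | -44 6 50.0 | -42 8 49.0 | -40 9 50.0 | -38 5 49.0 | -36 7 49.0 | -34 10 49.0 | -32 8 50.0 | 
head -146.19845332042394 -57.35322124838128
9.35 tcp clampy -103.34139524906625 [ 0.31060527  0.45584526 -5.2707068 ]
```

>>> arm_command --rows '[[[0, -0.016, 0], [0, 0, 0]], [[0, -0.023, 0], [0, 0, 0]], [[0, -0.028, 0], [0, 0, 0]], [[0, -0.033, 0], [0, 0, 0]], [[0, -0.038, 0], [0, 0, 0]]]'

```text
clock: 9.85
position: [492.3, 12.0, 12.5]
ee_rot: [0.999, 0.049, -0.0, 0.0]
contact_force: [1.2, -4.6, -3.3]
gripper_width: 21.5
grasp_force: 60.3
```

>>> arm_command --rows '[[[0, 0.02, 0], [0, 0, 0]], [[0, 0.024, 0], [0, 0, 0]], [[0, 0.024, 0], [0, 0, 0]], [[0, 0.024, 0], [0, 0, 0]]]'

```text
clock: 10.25
position: [493.2, 6.3, 12.6]
ee_rot: [0.999, 0.049, 0.0, -0.0]
contact_force: [0.7, 0.5, -4.3]
gripper_width: 21.4
grasp_force: 59.6
```

>>> arm_command --rows '[[[0, -0.018, 0], [0, 0, 0]], [[0, -0.023, 0], [0, 0, 0]], [[0, -0.028, 0], [0, 0, 0]], [[0, -0.033, 0], [0, 0, 0]], [[0, -0.036, 0], [0, 0, 0]]]'

```text
clock: 10.75
position: [492.0, 15.1, 12.5]
ee_rot: [0.999, 0.049, -0.0, 0.0]
contact_force: [0.4, -5.0, -4.6]
gripper_width: 21.6
grasp_force: 60.2
```

>>> arm_command --rows '[[[0, 0.02, 0], [0, 0, 0]], [[0, 0.024, 0], [0, 0, 0]], [[0, 0.024, 0], [0, 0, 0]], [[0, 0.024, 0], [0, 0, 0]]]'

```text
clock: 11.15
position: [492.9, 9.5, 12.6]
ee_rot: [0.999, 0.049, 0.0, -0.0]
contact_force: [0.8, 0.1, -3.8]
gripper_width: 21.5
grasp_force: 59.6
```

```bash
python3 butt.py
```

```text
-72 6 64.0 | -70 2 64.0 | -68 3 64.0 | -66 6 65.0 | -64 6 64.0 | -62 5 64.0 | -60 2 63.0 | -58 5 64.0 | -56 5 63.0 | -54 3 62.0 | -52 1 59.0 | -50 0 0 | -48 0 0 | -46 2 49.0 | -44 6 51.0 | -42 6 50.0 | -40 8 50.0 | -38 4 49.0 | -36 4 50.0 | -34 11 50.0 | -32 9 52.0 | 
head -138.34350503316188 -51.80041120410089
11.2 tcp clampy -96.64267814896711 [-0.01030234  0.13424333 -5.6120548 ]
```

>>> arm_command --rows '[[[0, -0.018, 0], [0, 0, 0]], [[0, -0.023, 0], [0, 0, 0]], [[0, -0.028, 0], [0, 0, 0]], [[0, -0.032, 0], [0, 0, 0]], [[0, -0.035, 0], [0, 0, 0]]]'

```text
clock: 11.7
position: [491.8, 17.7, 12.5]
ee_rot: [0.999, 0.049, -0.0, 0.0]
contact_force: [-0.0, -4.8, -3.6]
gripper_width: 21.8
grasp_force: 60.2
```

>>> arm_command --rows '[[[0, 0.02, 0], [0, 0, 0]], [[0, 0.024, 0], [0, 0, 0]], [[0, 0.024, 0], [0, 0, 0]], [[0, 0.024, 0], [0, 0, 0]]]'

```text
clock: 12.1
position: [492.7, 12.2, 12.6]
ee_rot: [0.999, 0.049, 0.0, -0.0]
contact_force: [-0.1, -0.9, -4.1]
gripper_width: 21.3
grasp_force: 59.6
```

>>> arm_command --rows '[[[0, -0.018, 0], [0, 0, 0]], [[0, -0.023, 0], [0, 0, 0]], [[0, -0.028, 0], [0, 0, 0]], [[0, -0.032, 0], [0, 0, 0]], [[0, -0.034, 0], [0, 0, 0]]]'

```text
clock: 12.6
position: [491.3, 19.5, 12.5]
ee_rot: [0.999, 0.048, -0.001, 0.001]
contact_force: [1.1, -7.1, -4.0]
gripper_width: 21.7
grasp_force: 60.8
```

>>> arm_command --rows '[[[0, 0.02, 0], [0, 0, 0]], [[0, 0.024, 0], [0, 0, 0]], [[0, 0.024, 0], [0, 0, 0]], [[0, 0.024, 0], [0, 0, 0]]]'

```text
clock: 13.0
position: [492.4, 14.7, 12.6]
ee_rot: [0.999, 0.049, 0.0, -0.0]
contact_force: [0.6, 0.1, -4.4]
gripper_width: 21.3
grasp_force: 59.6
```

```bash
python3 butt.py
```

```text
-72 11 286.0 | -70 3 63.0 | -68 3 63.0 | -66 6 65.0 | -64 5 63.0 | -62 4 64.0 | -60 2 61.0 | -58 5 65.0 | -56 5 64.0 | -54 4 64.0 | -52 2 61.0 | -50 4 63.0 | -48 6 64.0 | -46 1 58.0 | -44 0 0 | -42 5 35.0 | -40 9 51.0 | -38 4 51.0 | -36 3 51.0 | -34 7 51.0 | -32 6 50.0 | 
head -133.108629315339 -44.6450085149491
13.05 tcp clampy -91.35298825531595 [ 0.14915619 -0.11126138 -4.39519311]
```

>>> arm_command --rows '[[[0, -0.016, 0], [0, 0, 0]], [[0, -0.02, 0], [0, 0, 0]], [[0, -0.024, 0], [0, 0, 0]], [[0, -0.028, 0], [0, 0, 0]], [[0, -0.032, 0], [0, 0, 0]]]'

```text
clock: 13.55
position: [490.9, 21.3, 12.5]
ee_rot: [0.999, 0.048, -0.001, 0.001]
contact_force: [1.6, -9.6, -4.3]
gripper_width: 22.1
grasp_force: 61.5
```

>>> arm_command --rows '[[[0, 0.02, 0], [0, 0, 0]], [[0, 0.028, 0], [0, 0, 0]], [[0, 0.028, 0], [0, 0, 0]], [[0, 0.028, 0], [0, 0, 0]]]'

```text
clock: 13.95
position: [492.3, 15.7, 12.6]
ee_rot: [0.999, 0.049, 0.0, -0.0]
contact_force: [0.8, 0.1, -4.0]
gripper_width: 21.6
grasp_force: 59.6
```

```bash
python3 butt.py
```

```text
-72 13 355.0 | -70 9 339.0 | -68 3 264.0 | -66 5 64.0 | -64 6 63.0 | -62 5 65.0 | -60 1 60.0 | -58 6 64.0 | -56 5 64.0 | -54 5 64.0 | -52 2 61.0 | -50 5 64.0 | -48 4 62.0 | -46 5 62.0 | -44 0 0 | -42 0 0 | -40 8 52.0 | -38 3 49.0 | -36 4 50.0 | -34 6 49.0 | -32 6 49.0 | 
head -133.10345322938053 -44.0738724142754
14.0 tcp clampy -90.34715027107372 [ 0.02698612 -0.32326881 -4.85996204]
```

>>> arm_command --rows '[[[0, -0.016, 0], [0, 0, 0]], [[0, -0.022, 0], [0, 0, 0]], [[0, -0.028, 0], [0, 0, 0]], [[0, -0.034, 0], [0, 0, 0]], [[0, -0.037, 0], [0, 0, 0]]]'

```text
clock: 14.5
position: [490.2, 22.1, 12.5]
ee_rot: [0.999, 0.047, -0.002, 0.001]
contact_force: [4.0, -18.0, -3.1]
gripper_width: 21.4
grasp_force: 64.4
```

>>> arm_command --rows '[[[0, 0.02, 0], [0, 0, 0]], [[0, 0.032, 0], [0, 0, 0]], [[0, 0.032, 0], [0, 0, 0]], [[0, 0.032, 0], [0, 0, 0]]]'

```text
clock: 14.9
position: [492.2, 17.2, 12.6]
ee_rot: [0.999, 0.049, 0.0, -0.0]
contact_force: [-0.0, 0.1, -4.7]
gripper_width: 21.5
grasp_force: 59.6
```

```bash
python3 butt.py; python3 look.py t8 | grep -E "^side -[45678]"
```

```text
-72 12 336.0 | -70 8 339.0 | -68 4 266.0 | -66 5 64.0 | -64 6 65.0 | -62 4 64.0 | -60 2 62.0 | -58 6 64.0 | -56 4 62.0 | -54 5 62.0 | -52 3 65.0 | -50 4 66.0 | -48 5 63.0 | -46 4 61.0 | -44 1 58.0 | -42 0 0 | -40 6 47.0 | -38 4 50.0 | -36 4 47.0 | -34 9 50.0 | -32 7 50.0 | 
head -130.49023946256534 -44.097267193003276
14.95 tcp clampy -88.89100143208633 [-0.0187887   0.07590942 -4.97017571]
side -88 y -130.6 -82.9 z90 56.5
side -80 y -130.5 -67.4 z90 63.6
side -72 y -130.5 -67.9 z90 64.7
side -64 y -130.4 -68.2 z90 65.4
side -56 y -130.4 -68.3 z90 62.9
side -48 y -130.3 -68.3 z90 59.4
side -40 y -130.3 -66.0 z90 51.2
```

>>> arm_command --rows '[[[0, -0.016, 0], [0, 0, 0]], [[0, -0.022, 0], [0, 0, 0]], [[0, -0.028, 0], [0, 0, 0]], [[0, -0.034, 0], [0, 0, 0]], [[0, -0.036, 0], [0, 0, 0]]]'

```text
clock: 15.65
position: [489.7, 22.5, 12.4]
ee_rot: [0.999, 0.047, -0.002, 0.002]
contact_force: [3.9, -20.2, -2.7]
gripper_width: 21.6
grasp_force: 65.7
```

>>> arm_command --rows '[[[0, 0.02, 0], [0, 0, 0]], [[0, 0.036, 0], [0, 0, 0]], [[0, 0.036, 0], [0, 0, 0]], [[0, 0.036, 0], [0, 0, 0]]]'

```text
clock: 16.05
position: [492.1, 17.1, 12.6]
ee_rot: [0.999, 0.049, 0.0, -0.0]
contact_force: [-0.2, -1.0, -4.4]
gripper_width: 21.8
grasp_force: 59.8
```

```bash
python3 butt.py; python3 look.py t9 | grep -E "^side -[458]"
```

```text
-72 17 334.0 | -70 11 344.0 | -68 5 317.0 | -66 6 64.0 | -64 5 64.0 | -62 3 64.0 | -60 3 65.0 | -58 4 63.0 | -56 6 65.0 | -54 5 62.0 | -52 2 64.0 | -50 4 63.0 | -48 5 63.0 | -46 4 62.0 | -44 0 0 | -42 0 0 | -40 5 48.0 | -38 3 50.0 | -36 6 49.0 | -34 6 51.0 | -32 6 52.0 | 
head -130.48713491720136 -44.01373501536065
16.1 tcp clampy -88.84620331698024 [ 0.41070057  0.00492254 -3.96330888]
side -88 y -130.6 -83.0 z90 58.6
side -80 y -130.5 -67.7 z90 63.5
side -56 y -130.4 -68.4 z90 63.3
side -48 y -130.3 -68.4 z90 59.8
side -40 y -130.3 -67.4 z90 49.7
```

>>> arm_command --rows '[[[0, -0.016, 0], [0, 0, 0]], [[0, -0.03, 0], [0, 0, 0]], [[0, -0.044, 0], [0, 0, 0]]]'

```text
clock: 16.6
position: [488.6, 23.7, 12.3]
ee_rot: [0.999, 0.046, -0.003, 0.002]
contact_force: [5.1, -31.4, -1.9]
gripper_width: 21.5
grasp_force: 73.6
```

>>> arm_command --rows '[[[0, 0.02, 0], [0, 0, 0]], [[0, 0.04, 0], [0, 0, 0]], [[0, 0.04, 0], [0, 0, 0]], [[0, 0.04, 0], [0, 0, 0]]]'

```text
clock: 17.0
position: [492.1, 18.2, 12.6]
ee_rot: [0.999, 0.049, 0.0, -0.0]
contact_force: [0.8, -0.4, -4.2]
gripper_width: 21.6
grasp_force: 60.1
```

>>> arm_command --rows '[[[0, -0.016, 0], [0, 0, 0]], [[0, -0.03, 0], [0, 0, 0]], [[0, -0.042, 0], [0, 0, 0]]]'

```text
clock: 17.3
position: [488.5, 24.0, 12.3]
ee_rot: [0.999, 0.046, -0.003, 0.003]
contact_force: [7.0, -34.7, -3.1]
gripper_width: 21.7
grasp_force: 76.0
```

>>> arm_command --rows '[[[0, 0.02, 0], [0, 0, 0]], [[0, 0.04, 0], [0, 0, 0]], [[0, 0.06, 0], [0, 0, 0]], [[0, 0.08, 0], [0, 0, 0]], [[0, 0.08, 0], [0, 0, 0]]]'

```text
clock: 17.8
position: [492.9, 8.3, 12.5]
ee_rot: [0.999, 0.049, -0.0, -0.0]
contact_force: [-0.7, 0.1, -4.6]
gripper_width: 21.4
grasp_force: 62.8
```

```bash
python3 butt.py; python3 look.py t10 | grep -E "^side -[458]"
```

```text
-72 6 64.0 | -70 3 66.0 | -68 2 63.0 | -66 6 64.0 | -64 5 64.0 | -62 4 63.0 | -60 2 61.0 | -58 5 65.0 | -56 6 62.0 | -54 3 58.0 | -52 0 0 | -50 0 0 | -48 0 0 | -46 0 0 | -44 0 0 | -42 0 0 | -40 8 48.0 | -38 2 48.0 | -36 5 51.0 | -34 8 49.0 | -32 7 50.0 | 
head -140.9173757729566 -52.18090236396296
17.85 tcp clampy -97.6889108115636 [ 0.20561381  0.42383652 -3.73534378]
side -88 y -133.2 -117.4 z90 57.6
side -80 y -141.0 -67.4 z90 62.9
side -56 y -140.7 -68.3 z90 63.3
side -48 y -140.8 -68.4 z90 59.3
side -40 y -140.8 -66.1 z90 50.8
```

View pics/t10.png

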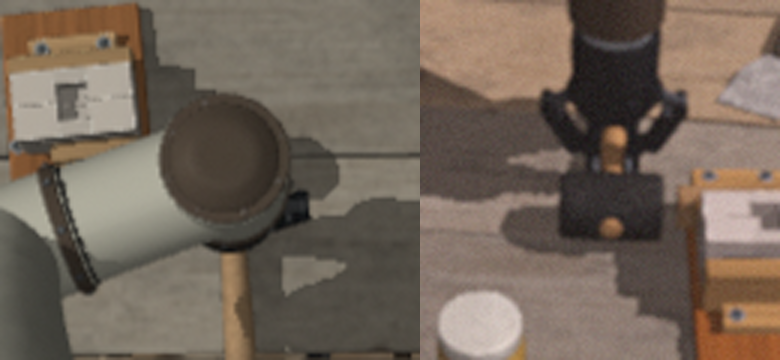

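The wedge is tight: it took 35 N without moving, and the butt stays at clamp y≈-40. Now I carry the mallet back and lay it down.

>>> arm_command --rows '[[[0, 0.06, -0.04], [0, 0, 0]], [[0, 0.15, -0.06], [0, 0, 0]], [[0, 0.27, -0.06], [0, 0, 0]], [[0, 0.38, -0.06], [0, 0, 0]], [[0, 0.44, -0.06], [0, 0, 0]]]'

```text
clock: 18.55
position: [503.7, -102.6, 27.6]
ee_rot: [0.999, 0.049, -0.0, 0.0]
contact_force: [-0.1, 0.4, -4.4]
gripper_width: 21.8
grasp_force: 62.7
```

>>> arm_command --rows '[[[0, 0, 0], [0, 0, 0]], [[0, 0, 0.03], [0, 0, 0]], [[0, 0, 0.055], [0, 0, 0]], [[0, 0, 0.065], [0, 0, 0]], [[0, 0, 0.072], [0, 0, 0]]]'

```text
clock: 19.05
position: [503.3, -100.6, 9.0]
ee_rot: [0.999, 0.05, -0.001, 0.0]
contact_force: [-1.4, 0.0, -2.4]
gripper_width: 21.6
grasp_force: 62.9
```

>>> arm_command --rows '[[[0, 0, 0.002], [0, 0, 0]], [[0, 0, 0.002], [0, 0, 0]]]'

```text
clock: 19.25
position: [503.9, -100.8, 9.2]
ee_rot: [0.999, 0.05, 0.0, 0.0]
contact_force: [-1.1, 1.0, -3.4]
gripper_width: 21.6
grasp_force: 62.7
```

>>> arm_command --rows '[[[0, 0, 0.003], [0, 0, 0]], [[0, 0, 0.004], [0, 0, 0]], [[0, 0, 0.004], [0, 0, 0]]]'

```text
clock: 19.55
position: [504.0, -101.0, 8.7]
ee_rot: [0.999, 0.049, 0.0, -0.0]
contact_force: [-2.3, 2.1, 3.5]
gripper_width: 21.4
grasp_force: 63.3
```

>>> arm_command --rows '[[[0, 0, 0], [0, 0, 0]], [[0, 0, 0], [0, 0, 0]], [[0, 0, 0], [0, 0, 0]], [[0, 0, 0], [0, 0, 0]], [[0, 0, 0], [0, 0, 0]]]' --grip 1

```text
clock: 20.05
position: [503.9, -101.2, 8.1]
ee_rot: [0.999, 0.049, 0.0, 0.0]
contact_force: [0.2, -0.0, -0.9]
gripper_width: 85.0
grasp_force: 0.0
```

>>> arm_command --rows '[[[0, 0, -0.06], [0, 0, 0]], [[0, 0, -0.15], [0, 0, 0]], [[0, 0, -0.3], [0, 0, 0]], [[0, 0, -0.5], [0, 0, 0]], [[0, 0, -0.6], [0, 0, 0]]]'

```text
clock: 20.55
position: [505.6, -101.3, 162.3]
ee_rot: [0.999, 0.05, 0.003, 0.0]
contact_force: [0.9, 0.1, 0.7]
gripper_width: 85.8
grasp_force: 0.0
```

```bash
python3 butt.py; python3 -c "
from h import *
im,P=cloud('side');cv2.imwrite('pics/end.png',im)"
```

```text
-72 1 460.0 | -70 3 461.0 | -68 1 470.0 | -66 0 0 | -64 2 459.0 | -62 3 467.0 | -60 2 469.0 | -58 0 0 | -56 2 467.0 | -54 0 0 | -52 1 451.0 | -50 1 463.0 | -48 1 451.0 | -46 1 453.0 | -44 1 455.0 | -42 3 459.0 | -40 9 459.0 | -38 3 50.0 | -36 3 50.0 | -34 8 50.0 | -32 8 51.0 | 
head -179.8799228333533 -161.85490042440614
20.6 tcp clampy -208.38623192525998 [ 0.58345332 -0.36995045  2.35561738]
```

View pics/end.png

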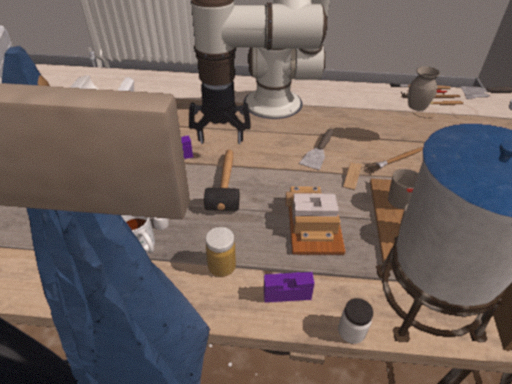

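The mallet lies flat at about (222, 198), clear of the clamp at about (315, 220). The bystanders are where they were.

```bash
python3 -c "
from bench import arm
print(arm.job_done())"
```

```text
the job is handed in; nothing more can be done
None
```

I drove the wedge in with ten separate taps until it took 35 N without moving, laid the mallet flat on the bench clear of the clamp, and handed the job in; no verdict came back, and the press between the mould halves was not measured directly.

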